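# Clamp a transformer in a star-wheel vise

### The job

Stand the loose transformer on the bed of the star-wheel vise between the two jaws and let go of it. Then wind the star wheel counter-clockwise (seen from above), pushing spoke after spoke round its uncovered near side, until the sliding jaw clamps the transformer firmly against the stop jaw: feel for the rise in load, finish with a push of 10 to 14 N on the spoke and never push harder than 25 N. Move the jaw by the wheel only, and do not shift the spool and the capacitor.

Things in the scene. Friction and masses are not known exactly. Their poses are not given: they have to be found in the camera images.
- star_vise: Grey and steel rack-and-pinion bench vise, fixed to the bench; base plate 120 x 335 mm, 12 mm thick. Origin on the bench top, z up; its +y is the way the sliding jaw closes, its -x side roughly faces the robot. Wheel axis at x 0, y -115 mm; under the wheel a pinion housing 70 x 75 mm, centred on the axis, top at z 48 mm.
- bed_mid (a point): Middle of the smooth steel bed (80 x 140 mm), at x 0, y 70 mm of the vise, on the bed's top, 20 mm above the bench. The stop jaw, a fixed steel block 56 mm wide with its top 34 mm above the bed, is bolted in slots across the bed's +y end; its clamping face looks to -y and stands anywhere from y 91 to 101 mm of the vise (not measured).
- guard_edge (a point): Middle of the near edge of the flat sheet guard, on its top (102 mm above the bench). The guard is 4 mm thick, lies 14 mm above the middle of the spokes and covers the wheel wherever vise x is above 22 mm (y -220 to -10 mm), with a wall behind; spokes can be reached from above only on the near side of this edge.
- wheel_hub (a point): Point on the star wheel's vertical axis at the height of the spokes (84 mm above the bench). Push spokes 55 to 80 mm from this axis. From a spoke near the vise's +y side the near, open arc leads round past its -x side to its -y side.
- star_wheel: Wheel on a vertical axis; origin on the axis at spoke height. Four steel spokes 10 mm thick along its own +x, +y, -x, -y, ending in 18 mm black balls centred 95 mm out; hub radius 21 mm. Counter-clockwise from above closes the jaw, 12 mm per rad. Friction 0.36 N m (5 N at 70 mm); gripping adds 0.012 N m per newton of clamp force; up to 30 N of clamp force stays when let go.
- clamp_jaw: Sliding steel jaw, 50 mm wide, 34 mm high, 21 mm thick with its face plate on a stiff rubber cushion (yields 1 mm per 25 N). Origin at the foot of the face, on the bed (20 mm above the bench); the face looks to its +y, the closing direction. A rack bar runs from its back into the pinion housing. 51 to 71 mm to the stop jaw at the start: 1.2 to 3 rad of winding to grip.
- transformer: Loose mains transformer, dull steel core, yellow winding; origin at the centre of its underside, z up. Core 36 mm along its x, 44 mm along its y, 36 mm high (pins to 43 mm); foot plate 36 x 62 x 2 mm. 0.2 to 0.4 kg. It goes in with its 36 mm between the jaws (its x along the vise's y, either way round); take it by the core across its y.
- solder_spool: Bystander: spool 52 mm in diameter, 38 mm high, standing loose; origin at the centre of its underside.
- capacitor_big: Bystander: upright can 30 mm in diameter, 46 mm high, standing loose; origin at the centre of its underside.

How it is judged (in metres and radians):
On the way, in this order (a step that is already met when the one before it is completed fails the run):
1. the transformer stands upright on the vise bed between the jaws and is let go, not yet clamped (z of transformer in the frame of star_vise between 0.016 and 0.024 m and x of transformer in the frame of star_vise between -0.02 and 0.02 m and y of transformer in the frame of clamp_jaw above 0.014 m and y of transformer in the frame of star_vise below 0.088 m and angle between transformer's own z axis and vertical below 0.1 rad and contact force between the fingers and transformer below 0.2 N), for 0.2 s.
2. the sliding jaw presses the transformer with at least 10 N (contact force between clamp_jaw and transformer above 10 N), for 0.2 s.
At the end, for the whole second after the job is handed in: The transformer stands upright (within 0.08 rad) on the vise bed, within 20 mm of the bed's centre line and squarely (within 0.1 rad) between the jaws, held between the sliding jaw and the stop jaw with a clamping force of at least 10 N, everything at rest and released (contact force between clamp_jaw and transformer above 10 N and z of transformer in the frame of star_vise between 0.016 and 0.024 m and x of transformer in the frame of star_vise between -0.02 and 0.02 m and y of transformer in the frame of star_vise between 0.065 and 0.088 m and angle between the x axis of transformer and the y axis of star_vise, either way round below 0.1 rad and angle between transformer's own z axis and vertical below 0.08 rad and linear speed of transformer below 0.01 m/s and angular speed of star_wheel below 0.05 rad/s); the robot touches nothing.
It fails at once if the transformer is crushed: the sliding jaw presses it with more than 80 N (contact force between clamp_jaw and transformer above 80 N).
It fails at once if the wheel is pushed with more than 25 N (contact force between any of the arm, the fingers and star_wheel above 25 N).
It fails at once if the sliding jaw is pushed directly (over 8 N) instead of by the wheel (contact force between the fingers and clamp_jaw above 8 N).
It fails at once if the spool is shifted by more than 30 mm (distance of solder_spool from where it was at the start of the episode above 0.03 m).
It fails at once if the capacitor is shifted by more than 30 mm (distance of capacitor_big from where it was at the start of the episode above 0.03 m).
It also fails if it takes over 69 s, if anything falls off the work surface, if the arm or the gripper's body presses on something with over 40 N, if the wrist force passes 120 N, or if a joint passes its speed limit or range.

### The arm

A 6-joint arm with a two-finger parallel gripper is mounted at the origin on a cart in front of the work surface, level with it; the furniture and walls round the work are solid. World frame = base frame: x ahead of the robot, y to its left, z up, the work surface at z = 0. Lengths are in m, angles in degrees, forces in N, time in s.
With the tool pointing down it reaches from about 0.4 to 0.925 m from the base axis. Payload 3.4 kg.
Tool frame: the origin (TCP) lies at the very end of the fingers, on their centre line; the grasp point (between the pads) lies 19 mm behind it; x points along the fingers, z is the direction in which the jaws open and shut, and the axes are right-handed (so a half turn about x gives the same grasp; the last joint's range is limited). The gripper opens to 85 mm and grips with 20 to 120 N. Pads are 22 mm wide; open, the fingers measure 114 mm over their backs; the gripper's body (76 mm by 85 mm) begins 54 mm behind the grasp point. The pads swing forward as they close: fully open they stand 13 mm farther back than shut.
Start: joints at [-72.68, 17.578, 86.31, -0, 76.112, -4.211], TCP at [0.211, -0.535, 0.231] pointing down, gripper open.
Joint ranges: [-179.03, 179.03], [-60, 130.46], [8.19, 133.38], [-81.62, 261.62], [5.75, 156.47], [-153.77, 153.77]. Speed limits (degrees/s): [147.25, 147.25, 180, 180, 180, 180].

### API

Orientations are given as a 3x3 rotation matrix whose columns are the frame's x, y, z axes.
In Python, from rig import * gives the robot as it stands.
- The arm moves only by the shell command python3 -m crank 'ROWS' [OPENING]. ROWS is JSON, a list of rows, each a list of 2 entries, a list of its own where there are three numbers: the shift along the tool's x, y, z in mm, then the turn about the tool's x in degrees. In form: [[[x, y, z], twist], ...]. A call has 1 to 5 rows; each row is the pose to reach, as a shift and turn from the pose commanded when the call began, along the tool's axes at that moment; what a row does not reach only later rows make up. A row lasts 1/12 s, in which the tool goes at most 41.7 mm and 7.16 degrees, less where a joint would pass 70% of its speed; a pose out of reach is approached as far as the arm can. A call with a gripper value outside its range is refused whole. OPENING is the finger opening in mm, from 0 to 85.4, set as the call begins (- or left out, the last holds). The fingers move at their own pace and stop on an object; the grip force is fixed at half the most. Time passes only in rows, so rows that repeat a pose let the fingers close. It gives the time, the measured TCP pose, the force and the opening at its end, in the units of the state.
- get_obs(): the state, without advancing time (a new reading comes with each control period).
- camera(name): name is "side" or "top" or "wrist"; returns the picture (420x560x3 uint8, red, green, blue); there is no depth.
- camera_info(name): a dict with "mtx" (3x3 intrinsics, pixels), "cam_to_world" (4x4, takes a point from camera to world coordinates). Camera axes: x right, y up, looking along -z (the intrinsics and any distortion apply to the point x, -y, -z); pixel columns grow to the right and rows downward; lengths in m; the calibration is good to about 2 mm. A picture is of the moment at which its call begins: read the wrist's pose just before it. camera_info takes no time and is no camera call; for the wrist camera it gives the pose at the moment of the call.
- finish_job(): hands the job in, once; it reports no verdict.
The state is a dict: "clock": time; "q": joint angles; "joint_vel": joint speeds; "joint_torque": joint torques, N m; "tcp_pos": TCP position; "orientation": TCP orientation; "force": force on the tool from outside, world axes, zero at the start; "wrist_torque": the same for the moment, N m; "opening": finger opening in m.
Only numpy, scipy, OpenCV 4.12 (cv2) and the standard library are available. Lean on these libraries where they do the work, as an engineer would, in place of code of your own. Each camera call takes 0.05 s, during which the arm holds its last target.

## Working session

There is one attempt and no reset: what is moved stays moved. The work goes in short steps, Python scripts to look and compute and a shell command to move; the robot and the scene stay as the last step left them, time stands still between calls to the robot, and variables do not carry over. Pictures are saved under pics/ and viewed, and the job is handed in when it is done.

```bash
mkdir -p pics; ls; python3 - <<'E'
from rig import *
import cv2
o=get_obs();print(o)
for n in ("side","top","wrist"):
    i=camera_info(n);print(n,i)
    cv2.imwrite(f"pics/{n}0.png",camera(n)[:,:,::-1])
E
```

```text
pics
{'clock': 0.0, 'q': array([-7.26785864e+01,  1.76225671e+01,  8.63828453e+01, -5.44580300e-04,
        7.61124425e+01, -4.21160892e+00]), 'joint_vel': array([-0.04365263, -0.01392849,  0.0254678 , -0.00926797,  0.05610194,
       -0.04072948]), 'joint_torque': array([ 3.66822991e-03, -4.57539940e+01, -2.51918077e+01,  1.67519524e-04,
        1.32275050e-02,  9.54187556e-07]), 'tcp_pos': array([ 0.2108085 , -0.53421143,  0.23038487]), 'orientation': array([[-6.21229236e-04,  9.30205383e-01,  3.67038908e-01],
       [ 1.96092450e-03,  3.67039406e-01, -9.30203327e-01],
       [-9.99997884e-01,  1.41866084e-04, -2.05207813e-03]]), 'force': array([-0.57100705,  0.46280078,  0.30528467]), 'wrist_torque': array([ 0.01486078,  0.01353113, -0.03321517]), 'opening': 0.08520918131230583}
side {'mtx': array([[493.18475413,   0.        , 281.34265711],
       [  0.        , 493.18475413, 206.29062763],
       [  0.        ,   0.        ,   1.        ]]), 'cam_to_world': array([[-0.82013972,  0.3235677 , -0.47188428,  0.03686104],
       [-0.57198646, -0.48416187,  0.66213199,  0.85220845],
 
[... 282 characters left out ...]
   ]]), 'cam_to_world': array([[ 0.02618514,  0.98699014, -0.15863416,  0.35276557],
       [-0.99962727,  0.02707867,  0.0034734 ,  0.10484978],
       [ 0.00772382,  0.15848408,  0.98733132,  1.17827337],
       [ 0.        ,  0.        ,  0.        ,  1.        ]])}
wrist {'mtx': array([[339.4527991 ,   0.        , 285.74708801],
       [  0.        , 339.4527991 , 216.04599043],
       [  0.        ,   0.        ,   1.        ]]), 'cam_to_world': array([[ 0.36637812,  0.88685226,  0.28153179,  0.28254839],
       [-0.93046468,  0.34972376,  0.10921891, -0.5064463 ],
       [-0.00159732, -0.30197081,  0.95331583,  0.3726127 ],
       [ 0.        ,  0.        ,  0.        ,  1.        ]])}
```

View pics/top0.png

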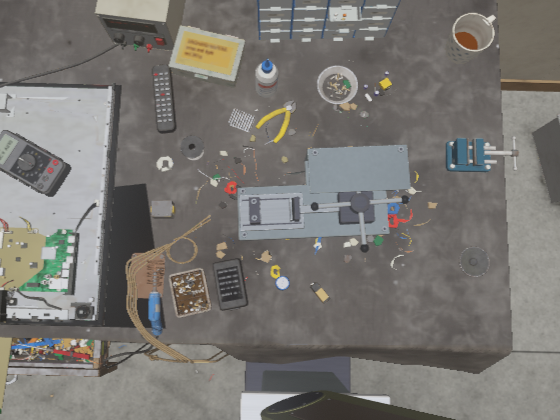

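View pics/side0.png

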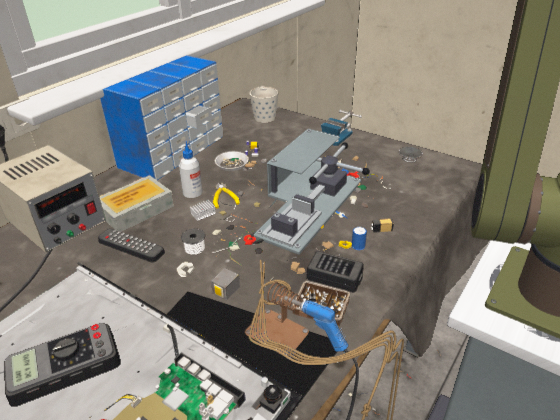

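View pics/wrist0.png

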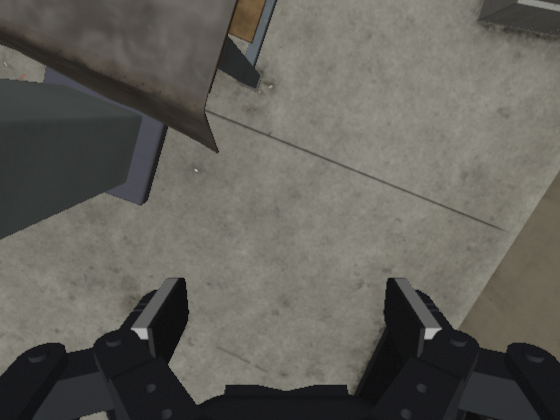

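```bash
python3 - <<'E'
import cv2
t=cv2.imread('pics/top0.png');s=cv2.imread('pics/side0.png')
cv2.imwrite('pics/t1.png',cv2.resize(t[130:260,140:420],None,fx=2.85,fy=2.85,interpolation=cv2.INTER_CUBIC))
cv2.imwrite('pics/s1.png',cv2.resize(s[110:310,180:400],None,fx=3,fy=3,interpolation=cv2.INTER_CUBIC))
E
```

```text
(no output)
```

View pics/t1.png

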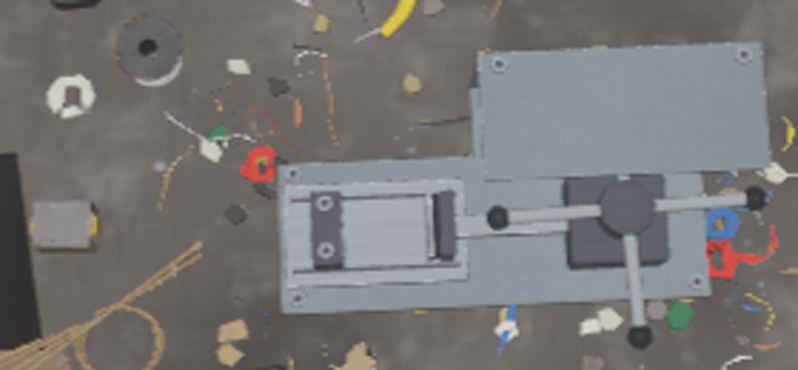

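View pics/s1.png

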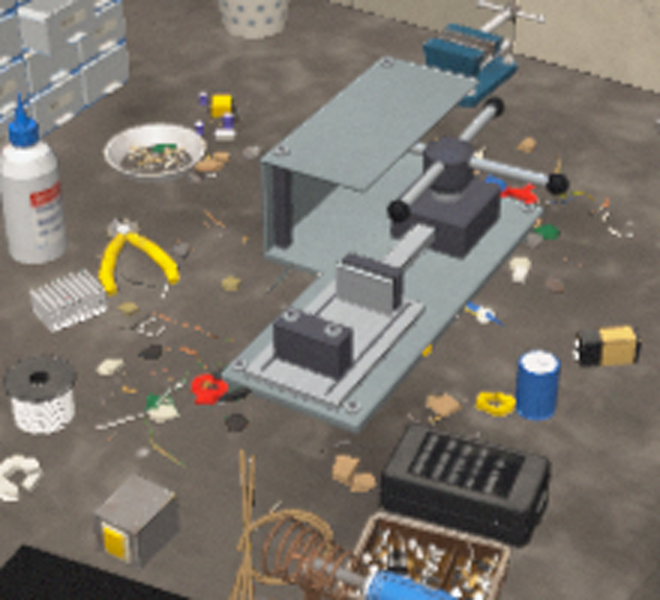

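```bash
cat > h.py <<'E'
import numpy as np, cv2
def ray(info,uv):
    K=info['mtx'];T=info['cam_to_world']
    d=np.linalg.inv(K)@np.array([uv[0],uv[1],1.]);d=np.array([d[0],-d[1],-d[2]])
    return T[:3,3],T[:3,:3]@d
def onz(info,uv,z):
    o,d=ray(info,uv);return o+d*(z-o[2])/d[2]
def proj(info,p):
    K=info['mtx'];T=info['cam_to_world'];c=T[:3,:3].T@(np.array(p)-T[:3,3]);q=K@np.array([c[0],-c[1],-c[2]]);return q[:2]/q[2]
def tri(i1,u1,i2,u2):
    o1,d1=ray(i1,u1);o2,d2=ray(i2,u2);A=np.stack([d1,-d2],1);s=np.linalg.lstsq(A,o2-o1,rcond=None)[0]
    return (o1+s[0]*d1+o2+s[1]*d2)/2,np.linalg.norm(o1+s[0]*d1-o2-s[1]*d2)
E
python3 - <<'E'
from rig import *; from h import *
np.set_printoptions(precision=4,suppress=True)
T=camera_info('top');S=camera_info('side')
t=lambda x,y:(140+x/2.85-.0,130+y/2.85)
s=lambda x,y:(180+x/3,110+y/3)
for n,p,z in [('TL',(279,167),.012),('BL',(285,313),.012),('BR',(710,296),.012),('TRedge',(703,172),.012),
 ('ball+y',(498,217),.084),('ball-y',(755,198),.084),('ball-x',(640,337),.084),('hub',(628,208),.1),
 ('gBL',(484,180),.102),('gBR',(770,167),.102),('stopfaceT',(342,193),.054),('stopfaceB',(342,268),.054),('jawfaceT',(430,193),.054),('jawfaceB',(434,259),.054),
 ('tTL',(34,203),.036),('tTR',(92,200),.036),('tBR',(96,248),.036),('tBL',(36,250),.036),('spool',(149,48),.038)]:
  print(n,onz(T,t(*p),z)*1000)
print('cap',onz(T,(282,283),.046)*1000)
print(tri(T,t(498,217),S,s(399,211)),tri(T,t(755,198),S,s(494,106)),tri(T,t(640,337),S,s(557,184)))
E
```

```text
TL [589.7301 180.9978  12.    ]
BL [474.7321 172.1321  12.    ]
BR [ 496.8954 -157.2475   12.    ]
TRedge [ 594.9812 -152.5639   12.    ]
ball+y [542.1519  14.2876  84.    ]
ball-y [ 561.5594 -174.8758   84.    ]
ball-x [456.6817 -89.9646  84.    ]
hub [548.5905 -78.5185 100.    ]
gBL [565.964   26.3025 102.    ]
gBR [ 581.3503 -181.499   102.    ]
stopfaceT [562.4954 129.9603  54.    ]
stopfaceB [505.3451 128.239   54.    ]
jawfaceT [564.3332  63.4749  54.    ]
jawfaceB [514.0393  59.4199  54.    ]
tTL [551.5555 365.8167  36.    ]
tTR [555.1105 321.6224  36.    ]
tBR [518.0558 316.4879  36.    ]
tBL [515.2689 362.0302  36.    ]
spool [675.9479 283.7582  38.    ]
cap [381.9462  78.1197  46.    ]
(array([0.5418, 0.0142, 0.0846]), np.float64(0.0004543880157415512)) (array([ 0.5614, -0.1744,  0.0857]), np.float64(0.00035146990216067443)) (array([ 0.4569, -0.0897,  0.0849]), np.float64(0.0007558179964938189))
```

```bash
python3 - <<'E'
import cv2
t=cv2.imread('pics/top0.png');s=cv2.imread('pics/side0.png')
cv2.imwrite('pics/t2.png',cv2.resize(t[70:350,0:260],None,fx=2.1,fy=2.1,interpolation=cv2.INTER_CUBIC))
cv2.imwrite('pics/s2.png',cv2.resize(s[220:420,0:420],None,fx=1.9,fy=1.9,interpolation=cv2.INTER_CUBIC))
E
```

```text
(no output)
```

View pics/t2.png

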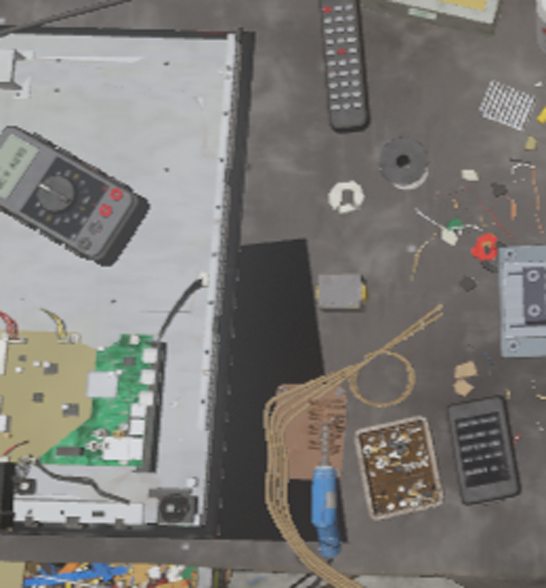

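View pics/s2.png

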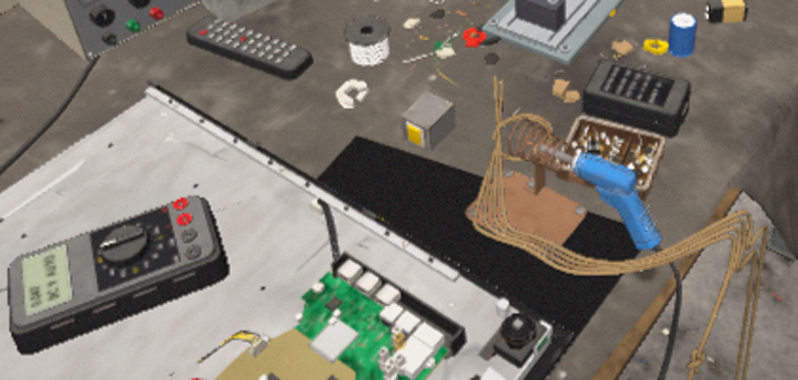

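```bash
cat >> h.py <<'E'
def plan(o,target,heading):
    R=o['orientation'];d=R.T@(np.array(target)/1000-o['tcp_pos'])*1000
    h=np.degrees(np.arctan2(R[1,2],R[0,2]));tw=-((heading-h+180)%360-180)
    print('tcp',np.round(o['tcp_pos']*1000,1),'head',round(h,1),'shift',np.round(d,1),'twist',round(tw,1),'dist',round(np.linalg.norm(d)), 'F',np.round(o['force'],1),'t',o['clock'])
E
python3 - <<'E'
from rig import *; from h import *
T=camera_info('top');S=camera_info('side')
print(tri(T,(209.5,216.7),S,(261.6,262)))
for z in (0,.05,.1): print(onz(T,(209.5,216.7),z))
plan(get_obs(),(450,-200,230),-76)
plan(get_obs(),(535,341.5,200),-84.5)
E
```

```text
(array([0.52523434, 0.24226122, 0.00706937]), np.float64(0.0002211434190303212))
[0.52617679 0.24303509 0.        ]
[0.51881809 0.2371712  0.05      ]
[0.51145939 0.23130731 0.1       ]
tcp [ 210.9 -534.4  230.6] head -68.5 shift [   1.   345.2 -223.3] twist 7.5 dist 411 F [ 0.2  0.3 -0. ] t 0.15
tcp [ 210.9 -534.4  230.6] head -68.5 shift [  31.7  623.  -695.7] twist 16.0 dist 934 F [ 0.2  0.3 -0. ] t 0.15
```

```bash
python3 -m crank '[[[0,34,-22],3],[[0,68,-44],6],[[0,102,-66],8],[[0,136,-88],8],[[0,170,-110],8]]'; python3 -m crank '[[[0,38,-16],0],[[0,74,-32],0],[[0,108,-50],0],[[0,142,-68],0],[[0,176,-86],0]]'
python3 - <<'E'
from rig import *; from h import *
plan(get_obs(),(535,341.5,200),-84.5)
E
```

```text
clock: 0.57
tcp_pos: [0.3292, -0.3685, 0.231]
orientation: [[-0.0, 0.972, 0.233], [0.001, 0.233, -0.972], [-1.0, -0.0, -0.001]]
force: [-0.3, -0.0, -0.0]
opening: 0.0854
clock: 0.98
tcp_pos: [0.4808, -0.2437, 0.2312]
orientation: [[-0.0, 0.972, 0.234], [0.0, 0.234, -0.972], [-1.0, -0.0, -0.0]]
force: [0.3, -0.1, 0.4]
opening: 0.0855
tcp [ 480.8 -243.7  231.2] head -76.5 shift [  31.2  189.8 -556.2] twist 8.0 dist 589 F [ 0.3 -0.1  0.4] t 0.9833
```

```bash
python3 -m crank '[[[0,13,-39],2],[[0,26,-78],4],[[0,39,-117],6],[[0,52,-156],8],[[0,65,-195],8]]'; python3 -m crank '[[[5,9,-40],0],[[10,17,-80],0],[[15,26,-120],0],[[20,34,-160],0],[[25,42,-198],0]]'
python3 - <<'E'
from rig import *; from h import *
plan(get_obs(),(535,341.5,200),-84.5)
E
```

```text
clock: 1.4
tcp_pos: [0.4969, -0.0386, 0.2311]
orientation: [[-0.001, 0.996, 0.095], [0.0, 0.095, -0.996], [-1.0, -0.0, -0.0]]
force: [0.7, -0.5, -0.1]
opening: 0.0854
clock: 1.82
tcp_pos: [0.5196, 0.1628, 0.206]
orientation: [[-0.0, 0.995, 0.097], [0.0, 0.097, -0.995], [-1.0, -0.0, -0.0]]
force: [0.9, -0.6, -0.0]
opening: 0.0854
tcp [519.6 162.8 206. ] head -84.4 shift [   6.    32.6 -176.4] twist 0.1 dist 179 F [ 0.9 -0.6 -0. ] t 1.8167
```

```bash
python3 -m crank '[[[0,8,-40],0],[[0,16,-80],0],[[0,24,-118],0],[[0,30,-148],0],[[0,30,-148],0]]'
python3 - <<'E'
from rig import *; from h import *
i=camera_info('wrist');im=camera('wrist');cv2.imwrite('pics/w1.png',im[:,:,::-1]);np.savez('w1.npz',**i)
plan(get_obs(),(535,341.5,200),-84.5); print(np.round(i['cam_to_world'],3))
for p in [(.535,.3415,.036),(.5514,.3638,.036),(.5551,.3216,.036)]: print(proj(i,p))
E
```

```text
clock: 2.23
tcp_pos: [0.5361, 0.3171, 0.2058]
orientation: [[0.001, 0.995, 0.101], [0.004, 0.101, -0.995], [-1.0, 0.001, -0.004]]
force: [-0.1, -0.1, 0.2]
opening: 0.0851
tcp [535.5 313.8 205.6] head -84.2 shift [  5.6   2.3 -27.6] twist 0.3 dist 28 F [-0.5 -0.5 -0.1] t 2.2833
[[ 0.1    0.949  0.3    0.613]
 [-0.995  0.097  0.027  0.324]
 [-0.003 -0.301  0.954  0.348]
 [ 0.     0.     0.     1.   ]]
[260.20487406 192.85751685]
[237.60718607 173.34896631]
[283.2805598  173.96654422]
```

View pics/w1.png

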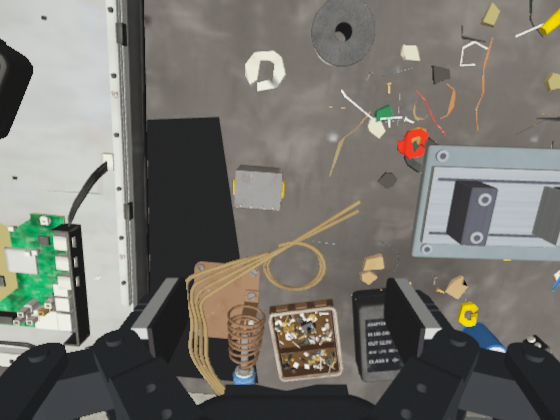

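```bash
python3 -m crank '[[[5,0,-20],0],[[20,0,-28],0],[[30,0,-27],0],[[40,0,-27],0],[[40,0,-27],0]]'
python3 -m crank '[[[0,0,0],0]]'
python3 - <<'E'
from rig import *; from h import *
i=camera_info('wrist');im=camera('wrist');np.savez('w2.npz',**i)
cv2.imwrite('pics/w2.png',cv2.resize(im[100:260,180:360,::-1],None,fx=3.7,fy=3.7,interpolation=cv2.INTER_CUBIC))
plan(get_obs(),(535,341.5,200),-84.5); print(np.round(i['cam_to_world'],3))
for p in [(.535,.3415,.036),(.5514,.3638,.036),(.5551,.3216,.036)]: print((proj(i,p)-[180,100])*3.7)
E
```

```text
clock: 2.7
tcp_pos: [0.5313, 0.3351, 0.1635]
orientation: [[-0.005, 0.995, 0.095], [-0.003, 0.095, -0.995], [-1.0, -0.005, 0.003]]
force: [-0.8, 0.3, -0.2]
opening: 0.0854
clock: 2.78
tcp_pos: [0.5325, 0.3359, 0.1654]
orientation: [[-0.002, 0.995, 0.095], [-0.002, 0.095, -0.995], [-1.0, -0.002, 0.001]]
force: [-0.9, -0.7, 0.3]
opening: 0.0855
tcp [533.1 336.4 166.2] head -84.5 shift [-33.8   2.3  -4.9] twist -0.0 dist 34 F [0.2 0.5 0.9] t 2.8333
[[ 0.094  0.948  0.303  0.61 ]
 [-0.996  0.089  0.03   0.343]
 [ 0.002 -0.304  0.953  0.307]
 [ 0.     0.     0.     1.   ]]
[365.20427405 376.89953531]
[270.50231195 295.80091648]
[463.62680398 297.09805847]
```

View pics/w2.png

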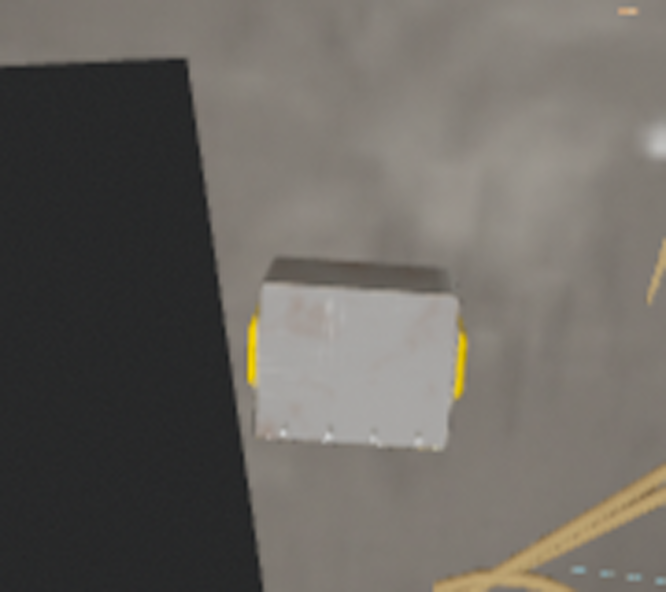

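```bash
python3 - <<'E'
from rig import *; from h import *
i=np.load('w2.npz');c=[(262,283),(459,297),(448,450),(256,438)]
P=np.array([onz(i,(180+a/3.7,100+b/3.7),.036) for a,b in c])*1000;print(np.round(P,1),P.mean(0))
e=P[0]-P[1]+P[3]-P[2];f=P[0]-P[3]+P[1]-P[2];print(np.degrees(np.arctan2(-e[0],e[1])),np.degrees(np.arctan2(f[1],f[0])))
plan(get_obs(),(535,341,100),-84.5)
E
```

```text
[[554.1 365.8  36. ]
 [555.  322.6  36. ]
 [519.6 321.2  36. ]
 [518.3 364.9  36. ]] [536.75060161 343.64235852  36.        ]
1.4500442743003301 1.8739402588309635
tcp [533.1 336.4 166.2] head -84.5 shift [66.2  2.4 -4.5] twist -0.0 dist 66 F [0.2 0.5 0.9] t 2.8333
```

```bash
python3 -m crank '[[[20,1.5,-3],1],[[50,3,-6],2.5],[[80,3,-6],2.5],[[108,3,-6],2.5],[[108,3,-6],2.5]]'
python3 -m crank '[[[0,0,0],0]]'
python3 - <<'E'
from rig import *; from h import *
i=camera_info('wrist');im=camera('wrist');np.savez('w3.npz',**i)
cv2.imwrite('pics/w3.png',im[:,:,::-1])
plan(get_obs(),(536,342.5,6),-87)
E
```

```text
clock: 3.25
tcp_pos: [0.5323, 0.3413, 0.0537]
orientation: [[-0.008, 0.999, 0.052], [-0.005, 0.052, -0.999], [-1.0, -0.008, 0.004]]
force: [-1.7, -1.2, -0.3]
opening: 0.0851
clock: 3.33
tcp_pos: [0.5349, 0.3429, 0.0577]
orientation: [[-0.003, 0.999, 0.052], [-0.002, 0.052, -0.999], [-1.0, -0.003, 0.001]]
force: [0.2, -0.5, 0.6]
opening: 0.0854
tcp [536.3 343.8  59.3] head -87.0 shift [53.3 -0.4  1.3] twist 0.0 dist 53 F [0.9 0.4 0. ] t 3.3833
```

View pics/w3.png

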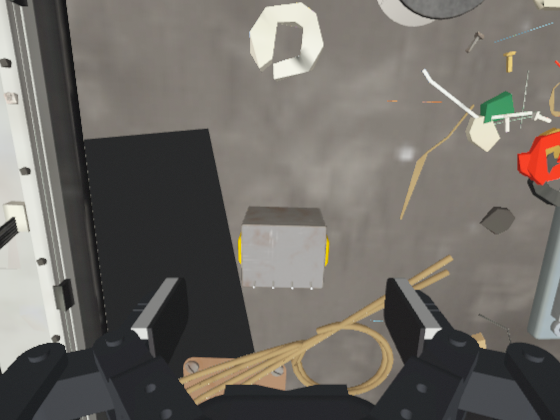

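```bash
python3 -m crank '[[[18,0,0],0],[[36,0,1],0],[[48,0,1],0],[[53,0,1],0],[[53,0,1],0]]'
python3 -m crank '[[[0,0,0],0],[[0,0,0],0],[[0,0,0],0]]'
```

```text
clock: 3.8
tcp_pos: [0.5357, 0.3429, 0.0055]
orientation: [[-0.0, 0.999, 0.053], [0.0, 0.053, -0.999], [-1.0, -0.0, -0.0]]
force: [0.5, -0.2, -0.1]
opening: 0.0857
clock: 4.05
tcp_pos: [0.5364, 0.3434, 0.0065]
orientation: [[0.002, 0.999, 0.053], [0.001, 0.053, -0.999], [-1.0, 0.002, -0.001]]
force: [0.4, -0.3, 0.2]
opening: 0.0855
```

```bash
python3 -m crank '[[[0,0,0],0],[[0,0,0],0],[[0,0,0],0],[[0,0,0],0],[[0,0,0],0]]' 30
python3 -m crank '[[[0,0,0],0],[[0,0,0],0],[[0,0,0],0],[[0,0,0],0],[[0,0,0],0]]'
```

```text
clock: 4.47
tcp_pos: [0.5359, 0.3433, 0.0059]
orientation: [[0.001, 0.999, 0.053], [0.001, 0.053, -0.999], [-1.0, 0.001, -0.001]]
force: [0.7, 0.2, 3.7]
opening: 0.043
clock: 4.88
tcp_pos: [0.5359, 0.3433, 0.0059]
orientation: [[0.001, 0.999, 0.053], [0.001, 0.053, -0.999], [-1.0, 0.001, -0.001]]
force: [-0.4, 1.5, 5.7]
opening: 0.0425
```

```bash
python3 -m crank '[[[-10,0,0],0],[[-35,0,0],0],[[-70,0,0],0],[[-100,0,0],0],[[-120,0,0],0]]'
python3 -m crank '[[[0,0,0],0],[[0,0,0],0]]'
python3 - <<'E'
from rig import *; from h import *
im=camera('wrist');cv2.imwrite('pics/w4.png',im[:,:,::-1])
# place: vise y 66, x 0 ; yaw 4
a=np.radians(4);o=np.array([543.9,34.4]);p=o+66*np.array([-np.sin(a),np.cos(a)]);print(p)
plan(get_obs(),(*p,126),4)
E
```

```text
clock: 5.3
tcp_pos: [0.5359, 0.3429, 0.1279]
orientation: [[0.001, 0.999, 0.053], [0.0, 0.053, -0.999], [-1.0, 0.002, -0.0]]
force: [1.8, 0.0, -2.0]
opening: 0.043
clock: 5.47
tcp_pos: [0.5358, 0.3429, 0.1261]
orientation: [[0.002, 0.999, 0.053], [0.001, 0.053, -0.999], [-1.0, 0.002, -0.001]]
force: [-0.9, -0.2, -3.1]
opening: 0.043
[539.29607273 100.23922732]
tcp [534.6 342.3 124.5] head -87.0 shift [ -1.3  -8.1 241.9] twist -91.0 dist 242 F [-0.2 -0.1 -3.2] t 5.5167
```

View pics/w4.png

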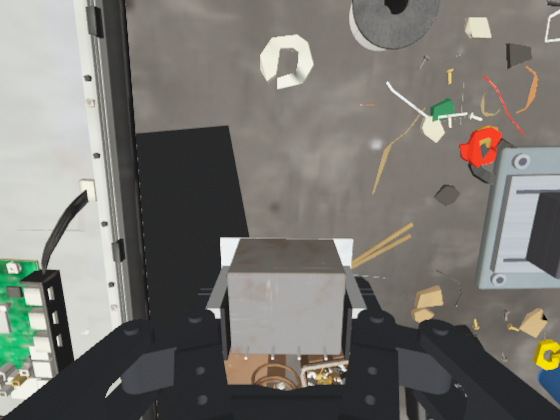

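```bash
python3 -m crank '[[[0,-2,20],-7],[[0,-3,40],-14],[[0,-4,60],-21],[[0,-5,80],-28],[[0,-6,100],-35]]'
python3 - <<'E'
from rig import *; from h import *
plan(get_obs(),(539.3,100.2,126),4)
E
```

```text
clock: 5.93
tcp_pos: [0.5325, 0.241, 0.1223]
orientation: [[-0.006, 0.784, 0.621], [-0.002, 0.621, -0.784], [-1.0, -0.006, -0.002]]
force: [0.8, -0.3, -3.0]
opening: 0.043
tcp [532.5 241.  122.3] head -51.6 shift [ -3.4 -82.2 114.6] twist -55.6 dist 141 F [ 0.8 -0.3 -3. ] t 5.9333
```

```bash
python3 -m crank '[[[-2,-14,20],-7],[[-3,-28,40],-14],[[-3,-42,60],-21],[[-3,-56,80],-28],[[-3,-68,96],-35]]'
python3 - <<'E'
from rig import *; from h import *
plan(get_obs(),(539.3,100.2,126),4)
E
```

```text
clock: 6.35
tcp_pos: [0.5382, 0.1231, 0.1256]
orientation: [[-0.006, 0.286, 0.958], [-0.001, 0.958, -0.286], [-1.0, -0.003, -0.005]]
force: [0.1, 0.9, -3.5]
opening: 0.0434
tcp [538.2 123.1 125.6] head -16.6 shift [ -0.4 -21.6   7.6] twist -20.6 dist 23 F [ 0.1  0.9 -3.5] t 6.35
```

```bash
python3 -m crank '[[[0,-8,3],-7],[[0,-16,6],-14],[[0,-21.5,7.5],-20.5],[[0,-21.5,7.5],-20.5],[[0,-21.5,7.5],-20.5]]'
python3 -m crank '[[[0,0,0],0],[[0,0,0],0],[[0,0,0],0]]'
python3 - <<'E'
from rig import *; from h import *
i=camera_info('wrist');im=camera('wrist');cv2.imwrite('pics/w5.png',im[:,:,::-1]);np.savez('w5.npz',**i)
im=camera('top');cv2.imwrite('pics/t5.png',cv2.resize(im[150:280,220:430,::-1],None,fx=3.8,fy=3.8,interpolation=cv2.INTER_CUBIC))
plan(get_obs(),(539.3,100.2,126),4)
E
```

```text
clock: 6.77
tcp_pos: [0.5396, 0.102, 0.1262]
orientation: [[-0.005, -0.057, 0.998], [-0.0, 0.998, 0.057], [-1.0, -0.0, -0.005]]
force: [0.1, 0.2, -2.3]
opening: 0.0436
clock: 7.02
tcp_pos: [0.541, 0.1029, 0.1279]
orientation: [[-0.001, -0.061, 0.998], [-0.0, 0.998, 0.061], [-1.0, 0.0, -0.001]]
force: [1.0, 0.0, -2.2]
opening: 0.0428
tcp [541.2 102.9 128.2] head 3.5 shift [ 2.2 -2.6 -2.1] twist -0.5 dist 4 F [-0.1  0.7 -1.6] t 7.1167
```

View pics/w5.png

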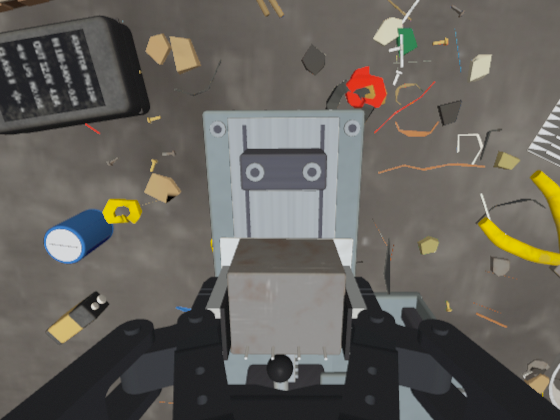

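View pics/t5.png

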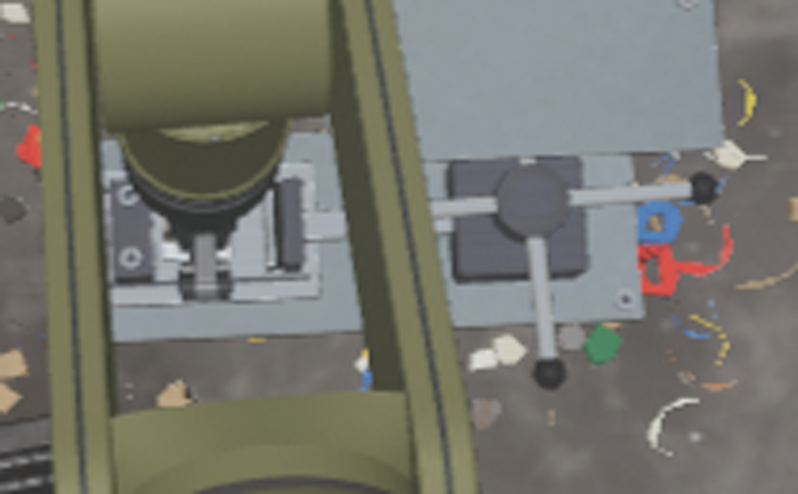

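```bash
python3 - <<'E'
from rig import *; from h import *
np.set_printoptions(precision=1,suppress=True)
i=np.load('w5.npz');
for n,p,z in [('faceL',(241,188),.054),('faceR',(327,190),.054),('scL',(218,129),.012),('scR',(352,128),.012),('BL',(205,113),.012),('BR',(363,111),.012)]: print(n,onz(i,p,z)*1000)
a=np.radians(4);o=np.array([543.9,34.4]);R=np.array([[np.cos(a),-np.sin(a)],[np.sin(a),np.cos(a)]])
print('corners',o+R@[-60,145],o+R@[60,145],'stop',o+R@[-28,95.2],o+R@[28,95.2])
E
```

```text
faceL [509.9 128.8  54. ]
faceR [565.9 130.8  54. ]
scL [487.  162.3  12. ]
scR [585.5 169.   12. ]
BL [477.5 173.1  12. ]
BR [592.1 181.4  12. ]
corners [473.9 174.9] [593.6 183.2] stop [509.3 127.4] [565.2 131.3]
```

```bash
python3 -m crank '[[[20,-2,-2],-0.5],[[40,-2.5,-2],-0.5],[[60,-2.5,-2],-0.5],[[76,-2.5,-2],-0.5],[[84,-2.5,-2],-0.5]]'
python3 -m crank '[[[3,0,0],0],[[6,0,0],0],[[6,0,0],0],[[6,0,0],0]]'
python3 - <<'E'
from rig import *; from h import *
plan(get_obs(),(539.3,100.2,26),4)
E
```

```text
clock: 7.53
tcp_pos: [0.5382, 0.0999, 0.0426]
orientation: [[-0.003, -0.07, 0.998], [-0.0, 0.998, 0.07], [-1.0, -0.0, -0.003]]
force: [-0.3, 0.1, -2.9]
opening: 0.0433
clock: 7.87
tcp_pos: [0.5402, 0.1, 0.0391]
orientation: [[0.002, -0.07, 0.998], [0.0, 0.998, 0.07], [-1.0, 0.0, 0.002]]
force: [0.4, -0.1, -3.0]
opening: 0.0427
tcp [540.2 100.   39.1] head 4.0 shift [13.1  0.3 -0.9] twist 0.0 dist 13 F [ 0.4 -0.1 -3. ] t 7.8667
```

```bash
python3 -m crank '[[[3,0,-1],0],[[6,0,-1],0],[[8,0,-1],0],[[10,0,-1],0],[[11.5,0,-1],0]]'
python3 -m crank '[[[1,0,0],0],[[1.3,0,0],0],[[1.3,0,0],0],[[1.3,0,0],0]]'
```

```text
clock: 8.28
tcp_pos: [0.5384, 0.0997, 0.0266]
orientation: [[-0.0, -0.07, 0.998], [-0.0, 0.998, 0.07], [-1.0, -0.0, -0.0]]
force: [0.5, 0.2, -2.4]
opening: 0.0435
clock: 8.62
tcp_pos: [0.5384, 0.0997, 0.0259]
orientation: [[-0.0, -0.07, 0.998], [-0.0, 0.998, 0.07], [-1.0, -0.0, -0.0]]
force: [-1.8, -1.1, 3.7]
opening: 0.0433
```

```bash
python3 -m crank '[[[0,0,0],0],[[0,0,0],0],[[0,0,0],0],[[0,0,0],0],[[0,0,0],0]]' 75
python3 -m crank '[[[-10,0,0],0],[[-30,0,0],0],[[-65,0,0],0],[[-100,0,0],0],[[-130,0,0],0]]'
python3 -m crank '[[[0,0,0],0],[[0,0,0],0]]' 0
python3 - <<'E'
from rig import *; from h import *
i=camera_info('wrist');im=camera('wrist');cv2.imwrite('pics/w6.png',im[:,:,::-1]);np.savez('w6.npz',**i)
im=camera('side');cv2.imwrite('pics/s6.png',cv2.resize(im[110:310,180:400,::-1],None,fx=3,fy=3,interpolation=cv2.INTER_CUBIC))
print(get_obs()['tcp_pos'],get_obs()['clock'])
E
```

```text
clock: 9.03
tcp_pos: [0.5386, 0.0998, 0.0254]
orientation: [[0.0, -0.07, 0.998], [0.0, 0.998, 0.07], [-1.0, 0.0, 0.0]]
force: [-0.0, -0.2, -0.3]
opening: 0.075
clock: 9.45
tcp_pos: [0.5386, 0.0998, 0.1581]
orientation: [[0.001, -0.07, 0.998], [0.0, 0.998, 0.07], [-1.0, 0.0, 0.001]]
force: [0.7, -0.3, -0.9]
opening: 0.0749
clock: 9.62
tcp_pos: [0.5402, 0.1, 0.1586]
orientation: [[0.006, -0.07, 0.998], [0.001, 0.998, 0.07], [-1.0, 0.0, 0.006]]
force: [0.1, 0.1, -0.5]
opening: 0.0525
[0.53775286 0.09967363 0.15543084] 9.7167
```

View pics/w6.png

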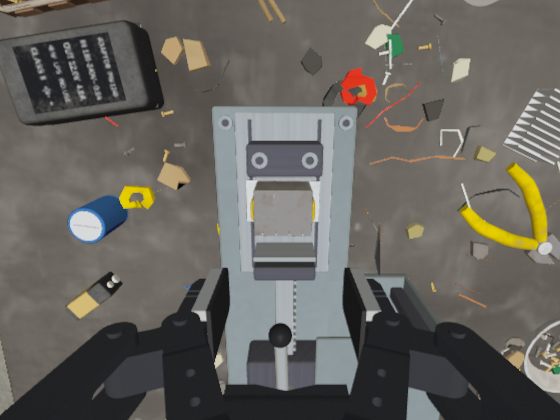

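View pics/s6.png

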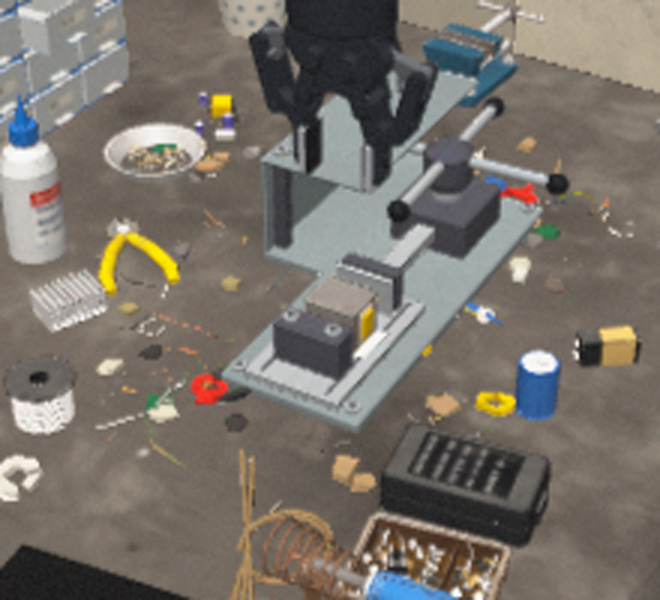

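```bash
cat >> h.py <<'E'
C=np.array([551.9,-80.3])
def wp(th,off,r=68,z=70,o=None):
    a=np.radians(th);p=C+r*np.array([np.cos(a),np.sin(a)])+off*np.array([np.sin(a),-np.cos(a)])
    print('wheelpose',th,off,np.round(p,1));plan(o,(*p,z),th-180)
E
python3 - <<'E'
from rig import *; from h import *
wp(185.9,22,z=150,o=get_obs())
E
```

```text
wheelpose 185.9 22 [482.  -65.4]
tcp [537.8  99.7 155.4] head 4.0 shift [   5.5 -160.8  -67.2] twist -1.9 dist 174 F [ 0.6  1.  -0.3] t 9.7167
```

```bash
python3 -m crank '[[[0,-36,-15],-2],[[0,-72,-30],-2],[[0,-108,-45],-2],[[4,-142,-60],-2],[[4,-161,-67],-2]]'
python3 -m crank '[[[0,0,0],0],[[0,0,0],0]]'
python3 - <<'E'
from rig import *; from h import *
i=camera_info('wrist');im=camera('wrist');cv2.imwrite('pics/w7.png',im[:,:,::-1]);np.savez('w7.npz',**i)
im=camera('top');cv2.imwrite('pics/t7.png',cv2.resize(im[150:280,220:430,::-1],None,fx=3.8,fy=3.8,interpolation=cv2.INTER_CUBIC))
wp(185.9,22,z=70,o=get_obs())
E
```

```text
clock: 10.13
tcp_pos: [0.4791, -0.0678, 0.1492]
orientation: [[-0.006, -0.104, 0.995], [-0.0, 0.995, 0.104], [-1.0, 0.001, -0.006]]
force: [0.4, -0.2, -0.9]
opening: 0.0001
clock: 10.3
tcp_pos: [0.4815, -0.0662, 0.1501]
orientation: [[-0.003, -0.102, 0.995], [0.001, 0.995, 0.102], [-1.0, 0.001, -0.003]]
force: [0.7, 0.2, -0.2]
opening: 0.0001
wheelpose 185.9 22 [482.  -65.4]
tcp [482.6 -64.9 150.6] head 6.0 shift [80.6 -0.5 -0.5] twist 0.1 dist 81 F [-0.5 -0.3  0.2] t 10.4
```

View pics/w7.png

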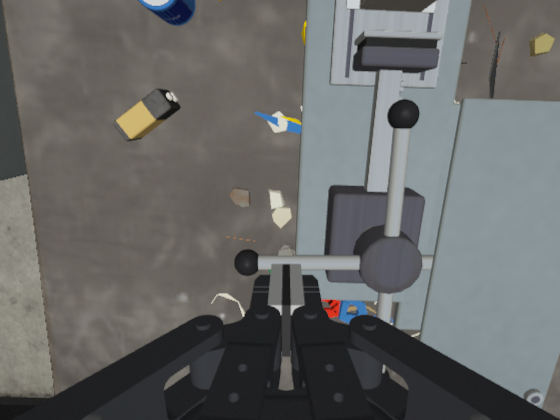

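View pics/t7.png

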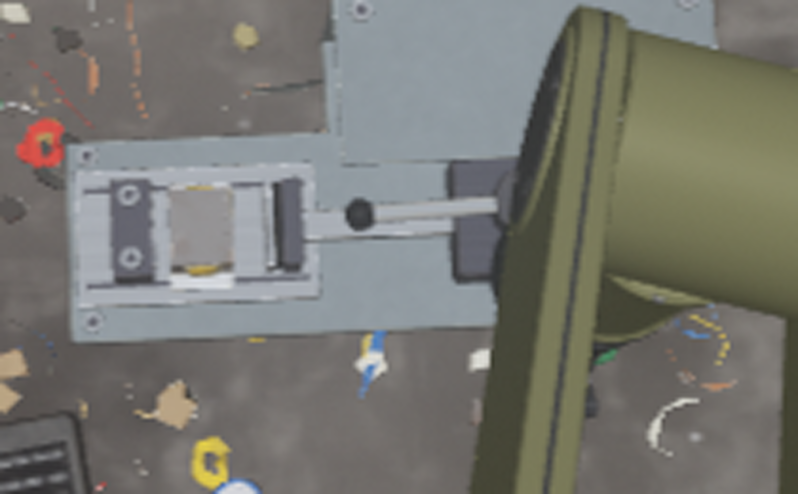

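```bash
python3 - <<'E'
from rig import *; from h import *
i=np.load('w7.npz')
for p in [(247,263),(403,114),(391,262)]: print(np.round(onz(i,p,.084)*1000,1))
E
python3 -m crank '[[[20,0,0],0],[[45,0,0],0],[[66,0,0],0],[[79,0,0],0],[[79,0,0],0]]'
python3 -m crank '[[[0,0,0],0],[[0,0,0],0]]'
python3 - <<'E'
from rig import *; from h import *
wp(185.9,16,z=70,o=get_obs())
E
```

```text
[457.2 -90.8  84. ]
[541.9  14.4  84. ]
[553.4 -80.1  84. ]
clock: 10.82
tcp_pos: [0.4809, -0.0636, 0.0696]
orientation: [[-0.006, -0.107, 0.994], [0.002, 0.994, 0.107], [-1.0, 0.002, -0.006]]
force: [0.2, 0.5, -1.0]
opening: 0.0004
clock: 10.98
tcp_pos: [0.4838, -0.0649, 0.0729]
orientation: [[0.001, -0.106, 0.994], [-0.0, 0.994, 0.106], [-1.0, -0.0, 0.001]]
force: [-0.4, -0.3, -0.6]
opening: -0.0002
wheelpose 185.9 16 [482.6 -71.4]
tcp [483.8 -64.9  72.9] head 6.1 shift [ 2.9 -6.3 -1.9] twist 0.2 dist 7 F [-0.4 -0.3 -0.6] t 10.9833
```

```bash
python3 -m crank '[[[1,-1,0],0],[[2,-2,-1],0],[[2,-3,-2],0],[[2,-4,-2],0]]'
python3 -m crank '[[[0,-0.5,0],0],[[0,-1,0],0],[[0,-1.5,0],0],[[0,-2,0],0]]'
```

```text
clock: 11.32
tcp_pos: [0.4813, -0.0699, 0.071]
orientation: [[0.001, -0.105, 0.994], [-0.0, 0.994, 0.105], [-1.0, -0.0, 0.001]]
force: [-0.0, -0.1, -0.6]
opening: 0.0001
clock: 11.65
tcp_pos: [0.4816, -0.0715, 0.0706]
orientation: [[0.0, -0.104, 0.995], [0.001, 0.995, 0.104], [-1.0, 0.001, 0.0]]
force: [-0.4, 3.9, 1.4]
opening: -0.0001
```

```bash
python3 -m crank '[[[0,-1,0],0],[[0,-2,0],0],[[0,-2,0],0]]'
python3 - <<'E'
from rig import *; from h import *
wp(185.9,16,z=70,o=get_obs())
E
```

```text
clock: 11.9
tcp_pos: [0.4816, -0.0729, 0.0706]
orientation: [[-0.0, -0.105, 0.995], [0.002, 0.995, 0.105], [-1.0, 0.002, -0.0]]
force: [0.2, 5.6, 3.2]
opening: -0.0001
wheelpose 185.9 16 [482.6 -71.4]
tcp [481.6 -72.9  70.6] head 6.0 shift [0.6 1.5 1.1] twist 0.1 dist 2 F [0.2 5.6 3.2] t 11.9
```

```bash
python3 -m crank '[[[0,-3.6,-0.7],-3],[[0,-7.2,-1.3],-6],[[0,-10.8,-1.7],-9],[[0,-14.5,-1.8],-12],[[0,-18.2,-1.8],-15]]'
python3 - <<'E'
from rig import *; from h import *
wp(200.9,16,z=70,o=get_obs())
E
```

```text
clock: 12.32
tcp_pos: [0.482, -0.0911, 0.0706]
orientation: [[0.0, -0.361, 0.933], [0.002, 0.933, 0.361], [-1.0, 0.001, 0.001]]
force: [-0.1, 6.2, 1.8]
opening: 0.0002
wheelpose 200.9 16 [482.7 -89.6]
tcp [482.  -91.1  70.6] head 21.2 shift [0.6 1.2 1.2] twist 0.3 dist 2 F [-0.1  6.2  1.8] t 12.3167
```

Force steady around 6 N. Continue.

```bash
python3 -m crank '[[[0,-3.6,-0.5],-3],[[0,-7.2,-1],-6],[[0,-10.8,-1.4],-9],[[0,-14.5,-1.5],-12],[[0,-18.2,-1.5],-15]]'
python3 -m crank '[[[0,-3.6,-0.5],-3],[[0,-7.2,-1],-6],[[0,-10.8,-1.4],-9],[[0,-14.5,-1.5],-12],[[0,-18.2,-1.5],-15]]'
python3 - <<'E'
from rig import *; from h import *
wp(230.9,16,z=70,o=get_obs())
im=camera('top');cv2.imwrite('pics/t8.png',cv2.resize(im[150:280,220:430,::-1],None,fx=3.8,fy=3.8,interpolation=cv2.INTER_CUBIC))
E
```

```text
clock: 12.73
tcp_pos: [0.4866, -0.1084, 0.0705]
orientation: [[-0.001, -0.59, 0.807], [0.002, 0.807, 0.59], [-1.0, 0.002, 0.0]]
force: [0.3, 6.5, 2.9]
opening: 0.0003
clock: 13.15
tcp_pos: [0.495, -0.1239, 0.0702]
orientation: [[-0.003, -0.779, 0.627], [0.002, 0.627, 0.779], [-1.0, 0.004, -0.0]]
force: [-2.0, 4.6, 2.6]
opening: -0.0002
wheelpose 230.9 16 [ 496.6 -123. ]
tcp [ 495.  -123.9   70.2] head 51.2 shift [ 0.2 -0.7  1.7] twist 0.3 dist 2 F [-2.   4.6  2.6] t 13.15
```

View pics/t8.png

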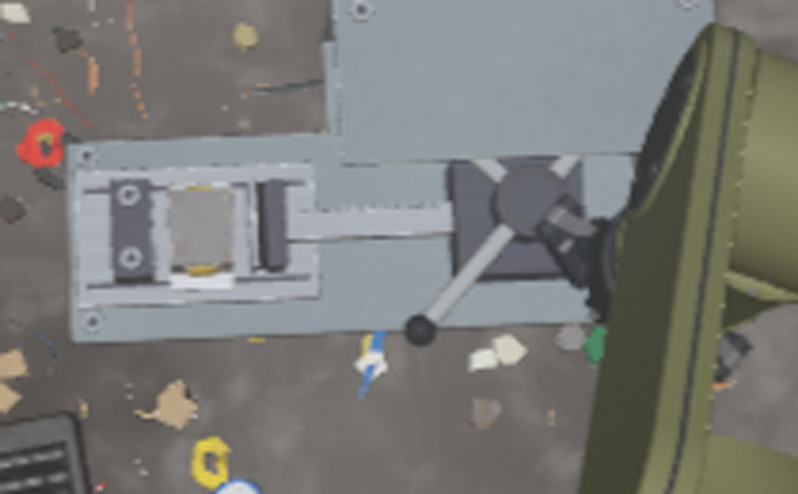

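```bash
python3 -m crank '[[[0,-3.6,-0.3],-3],[[0,-7.2,-0.6],-6],[[0,-10.8,-0.9],-9],[[0,-14.5,-1],-12],[[0,-18.2,-1],-15]]'
python3 -m crank '[[[0,-3.6,-0.5],-3],[[0,-7.2,-1],-6],[[0,-10.8,-1.4],-9],[[0,-14.5,-1.5],-12],[[0,-18.2,-1.5],-15]]'
python3 - <<'E'
from rig import *; from h import *
wp(260.9,16,z=70,o=get_obs())
im=camera('top');cv2.imwrite('pics/t9.png',cv2.resize(im[150:280,220:430,::-1],None,fx=3.8,fy=3.8,interpolation=cv2.INTER_CUBIC))
E
```

```text
clock: 13.62
tcp_pos: [0.5074, -0.1367, 0.07]
orientation: [[-0.005, -0.915, 0.404], [0.001, 0.404, 0.915], [-1.0, 0.005, -0.001]]
force: [-4.4, 3.2, 3.4]
opening: -0.0003
clock: 14.03
tcp_pos: [0.5232, -0.1462, 0.07]
orientation: [[-0.006, -0.988, 0.154], [-0.0, 0.154, 0.988], [-1.0, 0.005, -0.001]]
force: [-5.8, 0.4, 3.0]
opening: -0.0001
wheelpose 260.9 16 [ 525.3 -144.9]
tcp [ 523.2 -146.2   70. ] head 81.2 shift [ 0.  -1.9  1.6] twist 0.3 dist 2 F [-5.8  0.4  3. ] t 14.0333
```

View pics/t9.png

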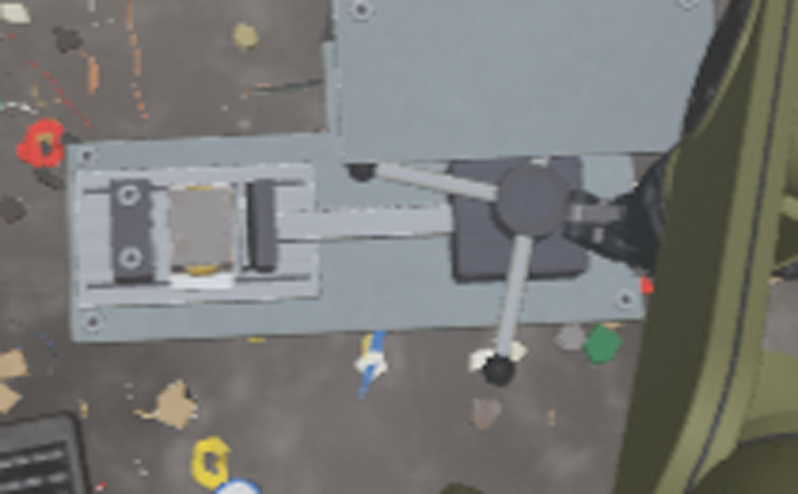

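```bash
python3 - <<'E'
from rig import *; from h import *
p=onz(camera_info('top'),(220+499/3.8,150+370/3.8),.084)*1000;print(p,np.degrees(np.arctan2(p[1]-C[1],p[0]-C[0])),np.hypot(*(p[:2]-C)))
E
python3 -m crank '[[[0,3,0],0],[[0,7,0],0],[[-15,9,0],0],[[-35,9,0],0],[[-60,9,0],0]]'
python3 -m crank '[[[0,0,0],7],[[0,0,0],14],[[0,0,0],21],[[0,0,0],28],[[0,0,0],35]]'
python3 -m crank '[[[0,0,0],7],[[0,0,0],14],[[0,0,0],21],[[0,0,0],28],[[0,0,0],35]]'
python3 - <<'E'
from rig import *; from h import *
wp(168,24,z=130,o=get_obs())
E
```

```text
[457.76184126 -62.55277983  84.        ] 169.32372520283718 95.79643393349491
clock: 14.5
tcp_pos: [0.5157, -0.1444, 0.1298]
orientation: [[-0.003, -0.988, 0.157], [0.001, 0.157, 0.988], [-1.0, 0.003, 0.0]]
force: [-0.5, -1.1, 0.3]
opening: 0.0001
clock: 14.92
tcp_pos: [0.5172, -0.1448, 0.1307]
orientation: [[0.001, -0.715, 0.7], [-0.001, 0.7, 0.715], [-1.0, -0.001, 0.0]]
force: [-0.1, 0.2, -0.3]
opening: 0.0
clock: 15.33
tcp_pos: [0.5172, -0.1448, 0.1305]
orientation: [[0.001, -0.184, 0.983], [-0.001, 0.983, 0.184], [-1.0, -0.001, 0.001]]
force: [0.0, 0.4, 0.2]
opening: 0.0002
wheelpose 168 24 [490.4 -42.7]
tcp [ 517.2 -144.8  130.5] head 10.6 shift [  0.5 105.3  -7.6] twist 22.6 dist 106 F [0.  0.4 0.2] t 15.3333
```

```bash
python3 -m crank '[[[0,28,-2],7],[[0,56,-4],14],[[0,84,-6],21],[[0,105,-7.5],22],[[0,105,-7.5],22]]'
python3 -m crank '[[[0,0,0],0]]'
python3 - <<'E'
from rig import *; from h import *
wp(169,22,z=70,o=get_obs())
E
```

```text
clock: 15.75
tcp_pos: [0.4874, -0.0399, 0.1303]
orientation: [[-0.002, 0.19, 0.982], [0.002, 0.982, -0.19], [-1.0, 0.001, -0.002]]
force: [-0.6, -0.5, 0.2]
opening: 0.0001
clock: 15.83
tcp_pos: [0.4894, -0.0424, 0.1307]
orientation: [[0.001, 0.188, 0.982], [-0.001, 0.982, -0.188], [-1.0, -0.0, 0.001]]
force: [0.6, 0.7, 0.4]
opening: -0.0001
wheelpose 169 22 [489.3 -45.7]
tcp [489.4 -42.4 130.7] head -10.9 shift [60.7 -3.3  0.5] twist 0.1 dist 61 F [0.6 0.7 0.4] t 15.8333
```

```bash
python3 -m crank '[[[20,-2,0],0],[[40,-3,0],0],[[55,-3,0],0],[[60,-3,0],0],[[60,-3,0],0]]'
python3 -m crank '[[[0,-1,0],0],[[0,-2,0],0],[[0,-3,0],0],[[0,-4,0],0],[[0,-4,0],0]]'
python3 -m crank '[[[0,-0.7,0],0],[[0,-1.4,0],0],[[0,-2,0],0],[[0,-2,0],0]]'
python3 - <<'E'
from rig import *; from h import *
wp(169,16,z=70,o=get_obs())
E
```

```text
clock: 16.25
tcp_pos: [0.4887, -0.0468, 0.0694]
orientation: [[-0.002, 0.191, 0.982], [0.0, 0.982, -0.191], [-1.0, -0.0, -0.002]]
force: [0.3, -0.4, -0.6]
opening: -0.0002
clock: 16.67
tcp_pos: [0.4889, -0.0503, 0.0712]
orientation: [[0.001, 0.19, 0.982], [-0.0, 0.982, -0.19], [-1.0, -0.0, 0.001]]
force: [-0.2, 0.5, 0.2]
opening: 0.0001
clock: 17.0
tcp_pos: [0.488, -0.052, 0.0706]
orientation: [[0.0, 0.19, 0.982], [-0.0, 0.982, -0.19], [-1.0, -0.0, 0.0]]
force: [-0.8, -0.2, -0.2]
opening: 0.0
wheelpose 169 16 [488.2 -51.6]
tcp [488.  -52.   70.6] head -11.0 shift [0.6 0.4 0.1] twist 0.0 dist 1 F [-0.8 -0.2 -0.2] t 17.0
```

```bash
python3 -m crank '[[[0,-2.4,-0.5],-2],[[0,-4.8,-0.9],-4],[[0,-7.2,-1.3],-6],[[0,-9.6,-1.6],-8],[[0,-12,-1.7],-10]]'
python3 -m crank '[[[0,-2.4,-0.3],-2],[[0,-4.8,-0.6],-4],[[0,-7.2,-0.8],-6],[[0,-9.6,-1.1],-8],[[0,-12,-1.2],-10]]'
python3 -m crank '[[[0,-2.4,-0.3],-2],[[0,-4.8,-0.6],-4],[[0,-7.2,-0.8],-6],[[0,-9.6,-1.1],-8],[[0,-12,-1.2],-10]]'
python3 - <<'E'
from rig import *; from h import *
wp(199,16,z=70,o=get_obs())
im=camera('top');cv2.imwrite('pics/t10.png',cv2.resize(im[150:280,220:430,::-1],None,fx=3.8,fy=3.8,interpolation=cv2.INTER_CUBIC))
E
```

```text
clock: 17.42
tcp_pos: [0.4843, -0.0621, 0.0705]
orientation: [[0.0, 0.016, 1.0], [0.002, 1.0, -0.016], [-1.0, 0.002, 0.0]]
force: [-0.2, 4.9, 0.2]
opening: -0.0005
clock: 17.83
tcp_pos: [0.4822, -0.0739, 0.0705]
orientation: [[-0.001, -0.158, 0.987], [0.003, 0.987, 0.158], [-1.0, 0.003, -0.0]]
force: [-0.3, 6.0, 2.2]
opening: 0.0
clock: 18.25
tcp_pos: [0.4821, -0.0859, 0.0704]
orientation: [[-0.002, -0.327, 0.945], [0.003, 0.945, 0.327], [-1.0, 0.003, -0.001]]
force: [-1.9, 5.8, 4.0]
opening: 0.0001
wheelpose 199 16 [482.4 -87.3]
tcp [482.1 -85.9  70.4] head 19.1 shift [ 0.4 -1.5 -0.2] twist 0.1 dist 2 F [-1.9  5.8  4. ] t 18.25
```

View pics/t10.png

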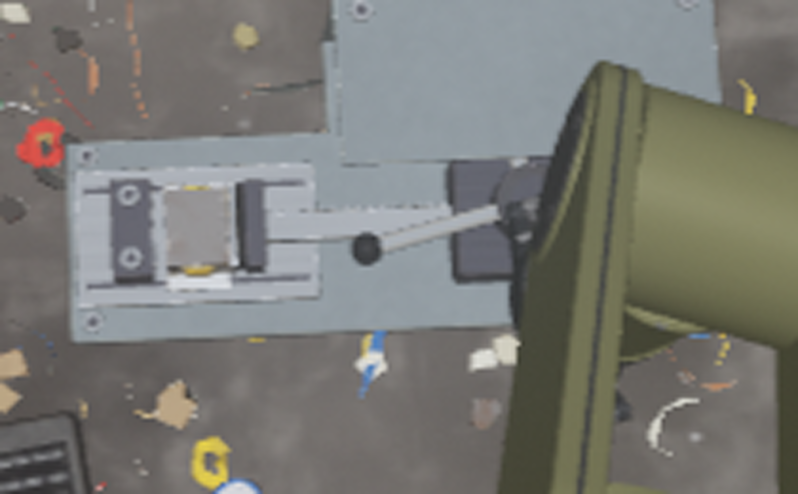

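```bash
python3 -m crank '[[[0,-2.4,-0.3],-2],[[0,-4.8,-0.6],-4],[[0,-7.2,-0.8],-6],[[0,-9.6,-1.1],-8],[[0,-12,-1.2],-10]]'
python3 -m crank '[[[0,-2.4,-0.3],-2],[[0,-4.8,-0.6],-4],[[0,-7.2,-0.8],-6],[[0,-9.6,-1.1],-8],[[0,-12,-1.2],-10]]'
python3 - <<'E'
from rig import *; from h import *
wp(219,16,z=70,o=get_obs())
im=camera('top');cv2.imwrite('pics/t11.png',cv2.resize(im[150:280,220:430,::-1],None,fx=3.8,fy=3.8,interpolation=cv2.INTER_CUBIC))
E
```

```text
clock: 18.72
tcp_pos: [0.4841, -0.0977, 0.0703]
orientation: [[-0.004, -0.486, 0.874], [0.003, 0.874, 0.486], [-1.0, 0.004, -0.002]]
force: [-3.3, 5.1, 4.2]
opening: -0.0002
clock: 19.13
tcp_pos: [0.4879, -0.1088, 0.0701]
orientation: [[-0.006, -0.63, 0.776], [0.002, 0.776, 0.631], [-1.0, 0.005, -0.003]]
force: [-5.2, 4.4, 3.7]
opening: -0.0003
wheelpose 219 16 [ 489.  -110.7]
tcp [ 487.9 -108.8   70.1] head 39.1 shift [ 0.1 -2.1 -0.4] twist 0.1 dist 2 F [-5.2  4.4  3.7] t 19.1333
```

View pics/t11.png

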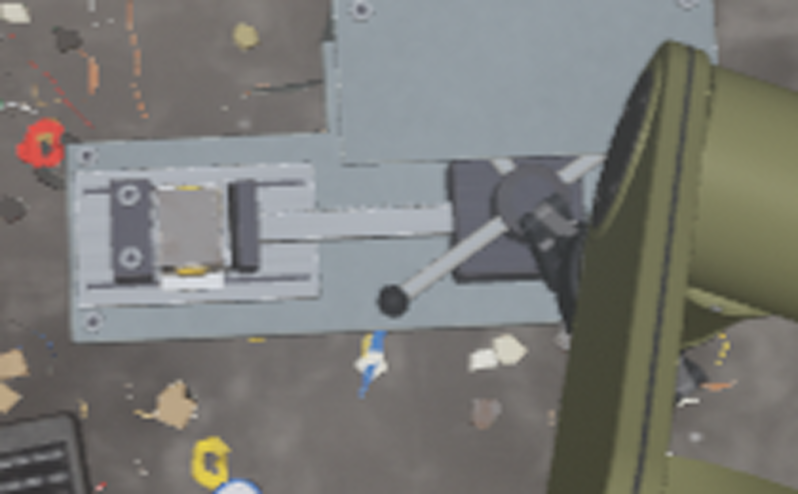

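```bash
python3 -m crank '[[[0,-1.2,-0.2],-1],[[0,-2.4,-0.3],-2],[[0,-3.6,-0.4],-3],[[0,-4.8,-0.6],-4],[[0,-6,-0.7],-5]]'
python3 -m crank '[[[0,-1.2,-0.2],-1],[[0,-2.4,-0.3],-2],[[0,-3.6,-0.4],-3],[[0,-4.8,-0.6],-4]]'
python3 - <<'E'
from rig import *; from h import *
o=get_obs();wp(228,16,z=70,o=o);print(o['orientation'].T@o['force'])
E
```

```text
clock: 19.6
tcp_pos: [0.4908, -0.1141, 0.0699]
orientation: [[-0.006, -0.695, 0.719], [0.002, 0.719, 0.695], [-1.0, 0.006, -0.003]]
force: [-4.7, 1.8, 3.0]
opening: -0.0005
clock: 19.93
tcp_pos: [0.4934, -0.1181, 0.0698]
orientation: [[-0.007, -0.744, 0.669], [0.002, 0.669, 0.744], [-1.0, 0.006, -0.003]]
force: [-4.6, 1.7, 3.7]
opening: -0.0001
wheelpose 228 16 [ 494.5 -120.1]
tcp [ 493.4 -118.1   69.8] head 48.0 shift [-0.2 -2.2 -0.8] twist 0.0 dist 2 F [-4.6  1.7  3.7] t 19.9333
[-3.6452978   4.55384648 -1.86098548]
```

```bash
python3 -m crank '[[[0,-1.2,-0.3],-1],[[0,-2.4,-0.5],-2],[[0,-3.6,-0.7],-3]]'
python3 -m crank '[[[0,-1.2,-0.2],-1],[[0,-2.4,-0.3],-2]]'
python3 - <<'E'
from rig import *; from h import *
o=get_obs();wp(233,16,z=70,o=o);print(o['orientation'].T@o['force'])
E
```

```text
clock: 20.18
tcp_pos: [0.4955, -0.1211, 0.0698]
orientation: [[-0.007, -0.777, 0.629], [0.002, 0.629, 0.778], [-1.0, 0.007, -0.003]]
force: [-6.9, 1.6, 4.5]
opening: -0.0004
clock: 20.35
tcp_pos: [0.4971, -0.1229, 0.0697]
orientation: [[-0.007, -0.799, 0.601], [0.002, 0.601, 0.799], [-1.0, 0.007, -0.003]]
force: [-6.2, 0.9, 2.5]
opening: -0.0001
wheelpose 233 16 [ 498.2 -125. ]
tcp [ 497.1 -122.9   69.7] head 53.0 shift [-0.3 -2.1 -1. ] twist 0.0 dist 2 F [-6.2  0.9  2.5] t 20.35
[-2.42148794  5.54860762 -3.02971334]
```

```bash
python3 -m crank '[[[0,-1.2,-0.2],-1],[[0,-2.4,-0.3],-2]]'
python3 -m crank '[[[0,-1.2,-0.2],-1],[[0,-2.4,-0.3],-2]]'
python3 - <<'E'
from rig import *; from h import *
o=get_obs();wp(237,16,z=70,o=o);print(o['orientation'].T@o['force'])
im=camera('top');cv2.imwrite('pics/t12.png',cv2.resize(im[150:280,220:430,::-1],None,fx=3.8,fy=3.8,interpolation=cv2.INTER_CUBIC))
o=get_obs();print(o['orientation'].T@o['force'])
E
```

```text
clock: 20.52
tcp_pos: [0.4983, -0.1245, 0.0697]
orientation: [[-0.008, -0.82, 0.573], [0.002, 0.573, 0.82], [-1.0, 0.008, -0.003]]
force: [-7.9, 1.1, 4.9]
opening: -0.0003
clock: 20.68
tcp_pos: [0.4995, -0.1259, 0.0696]
orientation: [[-0.009, -0.839, 0.544], [0.002, 0.544, 0.839], [-1.0, 0.009, -0.003]]
force: [-8.6, 2.3, 5.0]
opening: -0.0
wheelpose 237 16 [ 501.4 -128.6]
tcp [ 499.5 -125.9   69.6] head 57.0 shift [-0.4 -3.1 -1.2] twist 0.0 dist 3 F [-8.6  2.3  5. ] t 20.6833
[-4.94710527  8.50190434 -2.73185889]
[-4.88544792  9.29668933 -2.58185081]
```

View pics/t12.png

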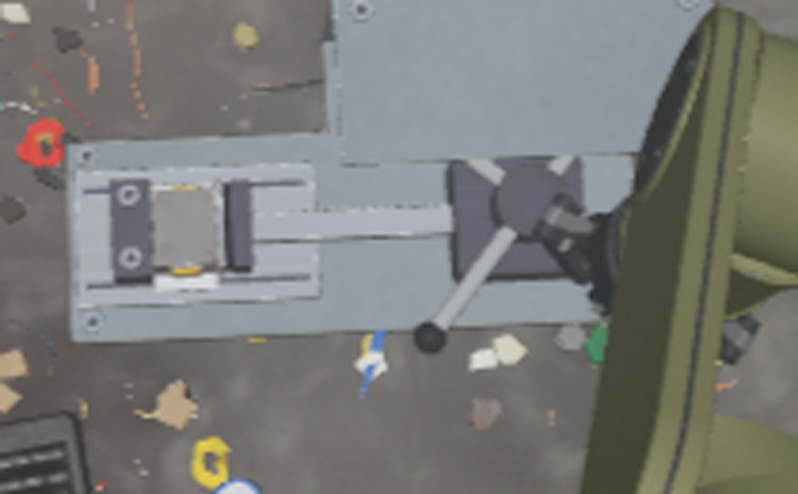

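```bash
python3 -m crank '[[[0,-0.6,-0.1],-0.5],[[0,-1.2,-0.2],-1],[[0,-1.2,-0.2],-1]]'
python3 - <<'E'
from rig import *; from h import *
o=get_obs();print(o['orientation'].T@o['force'])
E
```

```text
clock: 20.98
tcp_pos: [0.5, -0.1266, 0.0696]
orientation: [[-0.01, -0.848, 0.53], [0.002, 0.53, 0.848], [-1.0, 0.01, -0.003]]
force: [-9.0, 1.9, 5.0]
opening: -0.0001
[-4.87971506  8.65916004 -3.14549252]
```

```bash
python3 -m crank '[[[0,-0.6,-0.1],-0.5],[[0,-1.2,-0.2],-1],[[0,-1.8,-0.2],-1.5],[[0,-1.8,-0.2],-1.5]]'
python3 - <<'E'
from rig import *; from h import *
o=get_obs();print(o['orientation'].T@o['force'])
E
```

```text
clock: 21.32
tcp_pos: [0.5009, -0.1276, 0.0695]
orientation: [[-0.011, -0.862, 0.507], [0.003, 0.507, 0.862], [-1.0, 0.011, -0.003]]
force: [-10.1, 2.2, 6.7]
opening: -0.0002
[-6.58105575  9.86669293 -3.27908661]
```

```bash
python3 -m crank '[[[0,-0.6,-0.1],-0.5],[[0,-1.2,-0.2],-1],[[0,-1.8,-0.2],-1.5],[[0,-1.8,-0.2],-1.5]]'
python3 - <<'E'
from rig import *; from h import *
o=get_obs();print(o['orientation'].T@o['force'])
E
```

```text
clock: 21.65
tcp_pos: [0.5018, -0.1286, 0.0694]
orientation: [[-0.012, -0.875, 0.485], [0.003, 0.485, 0.875], [-1.0, 0.012, -0.003]]
force: [-11.2, 2.2, 6.4]
opening: 0.0001
[-6.29062692 10.94336148 -3.51985211]
```

```bash
python3 -m crank '[[[0,-0.6,-0.1],-0.5],[[0,-1.2,-0.2],-1],[[0,-1.2,-0.2],-1],[[0,-1.2,-0.2],-1]]'
python3 - <<'E'
from rig import *; from h import *
o=get_obs();print(o['orientation'].T@o['force'])
wp(242,16,z=70,o=o)
E
```

```text
clock: 21.98
tcp_pos: [0.5024, -0.1292, 0.0694]
orientation: [[-0.013, -0.883, 0.469], [0.003, 0.469, 0.883], [-1.0, 0.012, -0.003]]
force: [-11.9, 2.4, 7.3]
opening: -0.0001
[-7.14722139 11.77214909 -3.46464407]
wheelpose 242 16 [ 505.8 -132.8]
tcp [ 502.4 -129.2   69.4] head 62.0 shift [-0.6 -4.7 -1.6] twist 0.0 dist 5 F [-11.9   2.4   7.3] t 21.9833
```

```bash
python3 -m crank '[[[0,-0.6,0],-0.5],[[0,-1.2,0],-1],[[0,-1.5,0],-1],[[0,-1.5,0],-1]]'
python3 - <<'E'
from rig import *; from h import *
o=get_obs();print(o['orientation'].T@o['force'])
im=camera('wrist');o=get_obs();print(o['orientation'].T@o['force'])
E
```

```text
clock: 22.32
tcp_pos: [0.5031, -0.1299, 0.0694]
orientation: [[-0.014, -0.891, 0.454], [0.003, 0.454, 0.891], [-1.0, 0.014, -0.003]]
force: [-12.3, 1.6, 8.3]
opening: -0.0002
[-8.12914383 11.75962957 -4.22362825]
[-8.51308113 12.09282937 -4.59905733]
```

```bash
python3 -m crank '[[[0,0,0],2],[[0,0,0],4],[[0,0,0],5],[[0,0,0],5]]'
python3 - <<'E'
from rig import *; from h import *
o=get_obs();print(o['orientation'].T@o['force'])
E
```

```text
clock: 22.7
tcp_pos: [0.5036, -0.1291, 0.0693]
orientation: [[-0.013, -0.847, 0.531], [0.004, 0.531, 0.847], [-1.0, 0.013, -0.003]]
force: [-11.7, 4.5, 7.2]
opening: 0.0001
[-7.04537332 12.37724533 -2.45859122]
```

```bash
python3 -m crank '[[[0,-0.5,0],0],[[0,-1,0],0],[[0,-1,0],0],[[0,-1,0],0]]'
python3 - <<'E'
from rig import *; from h import *
o=get_obs();print(o['orientation'].T@o['force'])
E
```

```text
clock: 23.03
tcp_pos: [0.5041, -0.1294, 0.0693]
orientation: [[-0.013, -0.848, 0.53], [0.005, 0.53, 0.848], [-1.0, 0.014, -0.003]]
force: [-11.5, 4.4, 7.8]
opening: -0.0
[-7.6048998  12.19381991 -2.44761291]
```

```bash
python3 -m crank '[[[0,2,0],0],[[0,5,0],0],[[0,9,0],0],[[0,13,0],0],[[0,16,0],0]]'
python3 -m crank '[[[-15,0,0],0],[[-45,0,0],0],[[-80,0,0],0],[[-110,0,0],0],[[-110,0,0],0]]'
python3 -m crank '[[[0,30,0],0],[[0,60,0],0],[[0,80,0],0],[[0,80,0],0],[[0,80,0],0]]'
python3 - <<'E'
from rig import *; from h import *
T=camera_info('top')
for n in('top','side'):
  im=camera(n)[:,:,::-1];im=im[150:280,220:430] if n=='top' else im[110:310,180:400]
  cv2.imwrite(f'pics/{n}13.png',cv2.resize(im,None,fx=3 if n=='side' else 3.8,fy=3 if n=='side' else 3.8,interpolation=cv2.INTER_CUBIC))
print(get_obs()['force'])
E
```

```text
clock: 23.45
tcp_pos: [0.4985, -0.1238, 0.0707]
orientation: [[0.002, -0.848, 0.53], [-0.0, 0.53, 0.848], [-1.0, -0.002, 0.001]]
force: [1.0, -0.4, 0.7]
opening: 0.0
clock: 23.87
tcp_pos: [0.5027, -0.1252, 0.187]
orientation: [[0.013, -0.848, 0.529], [-0.004, 0.529, 0.848], [-1.0, -0.013, 0.003]]
force: [0.7, 0.3, -0.9]
opening: -0.0
clock: 24.28
tcp_pos: [0.4296, -0.0809, 0.1807]
orientation: [[0.001, -0.849, 0.529], [-0.0, 0.529, 0.849], [-1.0, -0.001, 0.0]]
force: [0.3, 0.6, 0.1]
opening: -0.0001
[ 0.90612844 -0.8015277  -0.33247173]
```

View pics/top13.png

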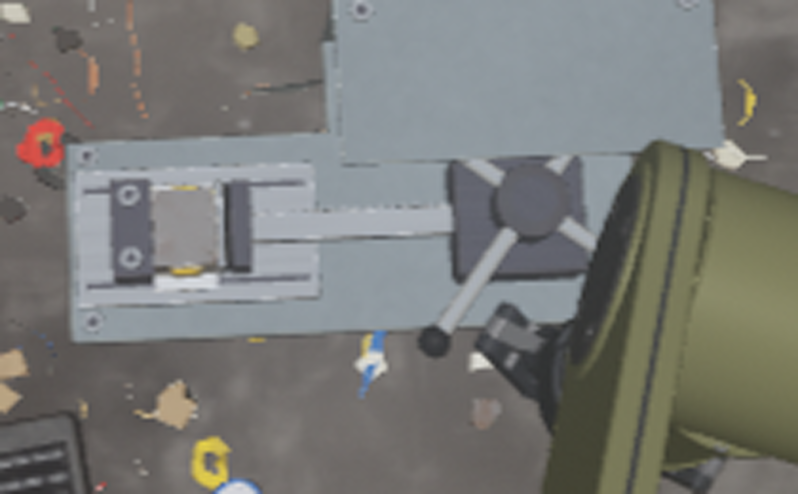

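View pics/side13.png

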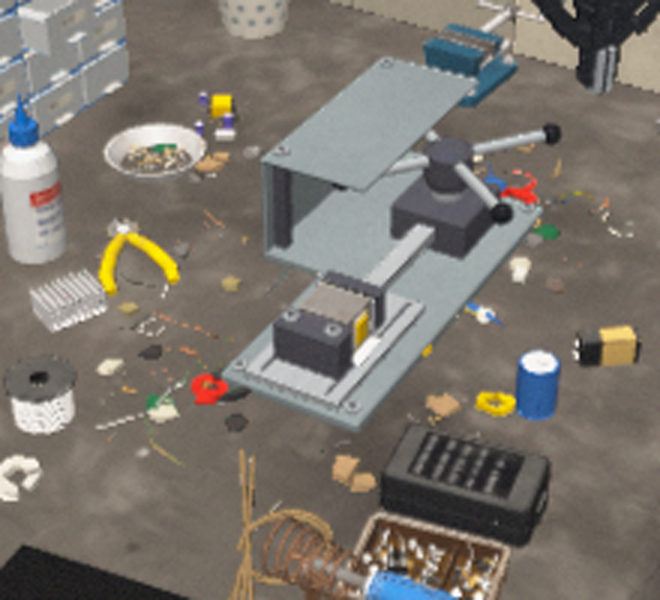

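```bash
python3 -c "
from rig import *
print(finish_job())"
```

```text
the job is handed in; nothing more can be done
None
```

The job is handed in, and my last checks showed the transformer clamped in the vise with the arm clear of it. No verdict was reported, so I can't confirm the result.

**What I did:** I gripped the transformer by its core, turned it 90° and set it upright on the bed between the jaws, then let go. With closed fingers I wound the wheel counter-clockwise on two spokes, starting with the near (-x) spoke and then the one behind it. That pushed the transformer across the bed until it met the stop jaw.

**Push force:** The push stayed at about 5–7 N while the jaw ran free, then rose as it gripped. It ended at 12.2–12.4 N along the push direction. The total measured force on the tool never went much above 15 N. I estimate the clamp force at 16–20 N from these readings, but nothing measured it directly.

**Final checks:**
- The top and side pictures, taken after I let go, show the transformer upright and square between the jaws, touching both.
- The wheel has not sprung back.
- The spool and capacitor look unmoved in the side view.
- The tool reads no contact force.

**Slip during the last push:** The fingers had turned about 5° ahead of the spoke, so they may have pressed nearer its outer end than intended. I turned them back flat, and the force still read 12.4 N. It stayed at 12.2 N after one more millimetre of push.

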